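Light the viewing panel and hold a sample tube up for inspection

ROBOT

A 6-joint arm with a two-finger parallel gripper is mounted at the origin on the work surface. World frame = base frame: x ahead of the robot, y to its left, z up, the work surface at z = 0. Lengths are in mm, angles in rad, forces in N, time in s.
With the tool pointing down it reaches from about 300 to 775 mm from the base axis. Payload 14.6 kg.
Tool frame: the origin (TCP) lies between the finger pads; the fingertips stand 19 mm ahead of it and the grasp point (between the pads) is the TCP; z points along the fingers, y is the line along which they close (so a half turn about z gives the same grasp; the last joint's range is limited). The gripper opens to 94 mm and grips with 3 to 60 N. Pads are 16 mm wide; open, the fingers measure 119 mm over their backs; the gripper's body (75 mm by 177 mm) begins 78 mm behind the grasp point.
Start: joints at [1.076, 0.3, 1.521, -0, 1.321, -0.067], TCP at [228.175, 500.425, 204.346] pointing down, gripper open.
Joint ranges: [-3.03, 3.03], [-0.79, 2.21], [0.23, 2.52], [-1.04, 4.18], [0, 3.07], [-2.55, 2.55]. Speed limits (rad/s): [2.22, 2.22, 2.57, 3.14, 3.14, 3.14].

INTERFACE

Orientations are given as [roll, pitch, yaw] about the fixed x, y, z axes, in that order (R = Rz(yaw) Ry(pitch) Rx(roll)).
In Python, from cell import monitor, imaging, job, find_in, trace gives the robot as it stands. The module is installed in compiled form; this text tells all that it offers.
- The arm moves only by the tool arm_command, never from a script. Its argument "steps" is a list of rows, each a list of 5 numbers: the opening, from 0 (shut) to 1 (fully open), then the shift along the tool's x, y, z in mm, then the turn about the tool's z in degrees. In form: [[gripper, dx, dy, dz, turn], ...]. A call has 1 to 20 rows; each row is the pose to reach, as a shift and turn from the pose commanded when the call began, along the tool's axes at that moment; what a row does not reach only later rows make up. A row lasts 1/8 s, in which the tool goes at most 62.5 mm and 10.7 degrees, less where a joint would pass 70% of its speed; a pose out of reach is approached as far as the arm can. A call with a gripper value outside its range is refused whole. The fingers move at their own pace and stop on an object; "force" is the grip in N (left out, the last holds). Time passes only in rows, so rows that repeat a pose let the fingers close. It gives the time, the measured TCP pose, the force, the opening and the grip force at its end, in the units of the state.
- monitor.read_state(): the state, without advancing time (a new reading comes with each control period).
- imaging.camera(name): name is "scene" or "side" or "wrist"; returns a dict with "img" (420x560x3 uint8, red, green, blue), "mtx" (3x3 intrinsics, pixels), "D" ([k1, k2, p1, p2, k3] as OpenCV has them; the pictures are not rectified), "view" (4x4, takes a point from world to camera coordinates). Camera axes: x right, y down, z forward; pixel columns grow to the right and rows downward; lengths in mm; the calibration is good to about 2 mm. A picture is of the moment at which its call begins. There is no depth.
- job.sign_off(): hands the job in; it is judged then, once.
Trained networks look in a picture, given as the dict that the camera call returned (one of the last four; its "shot" number tells which), for a name from the list of things; names that differ only in an ending like _2 or _b are one class to them, and where a whole thing is asked for, a point or a joint stands for the part that bears it (a point fixed in the world has none). Each returns a list of dicts, best first, with "p" (0 to 1); they miss things now and then, are a little off and sometimes report something else, mostly with a low value. They report only what shows in the picture. A call takes as long as a camera call. They do not tell look-alikes from the thing itself.
- find_in(picture, target): "rect" ([centre column, centre row, width, height] in pixels, round what is visible of it).
- trace(picture, target): "region" (420x560 bool, what is visible of it) and "rect" ([centre column, centre row, width, height] in pixels, round what is visible of it).
The state is a dict: "clock": time; "joints": joint angles; "qd": joint speeds; "effort": joint torques, N m; "eef_pos": TCP position; "eef_rot": TCP orientation; "wrist_force": force on the tool from outside, world axes, zero at the start; "moment": the same for the moment, N m; "finger_gap": finger opening in mm; "finger_force": force on a finger pad.
Only numpy, scipy, OpenCV 4.12 (cv2) and the standard library are available. Lean on these libraries where they do the work, as an engineer would, in place of code of your own. Each camera call takes 0.05 s, during which the arm holds its last target. There are 200 camera calls.

TASK

Squeeze the cordless clip lamp off the wall of the white tray, clip it fully down onto the top edge of the viewing panel, over the panel's black half and with the lamp head reaching out over the front, and let it go. Then draw the orange-capped tube out of the rack and hold it in front of the black half, leaning at about 45 degrees, with its lower end under the lamp head, well above the panel's foot and clear of the lamp and the panel. Finish while holding the tube still like that, with the lamp still clipped on; leave the other tubes and the bottles in the tray as they are.

Things in the scene. Friction and masses are not known exactly. Their poses are not given: they have to be found in the camera images.
- lamp: Yellow cordless lamp on a sprung clip, 95 g, parked on the tray's -y wall, head over the tray. Origin: clip's throat, the point that rests on top of the edge, mid-thickness. z up (handles up), -x along the neck to the head, y along the edge. Two jaws, 34 mm wide (y), reach down both sides of the edge to z = -27 mm. The 8 mm neck leaves the front jaw at z = -10 mm, below the handles.
- lamp_grip (a point): Middle of the clip's handles, 30 mm above its throat. Two flat plates, 30 mm wide (lamp y), from z = 10 to 48 mm above the throat, spread in a V: 22 mm over the outer faces at the bottom, 41 mm at the top. Pinch them together along the lamp's x to open the jaws; fully squeezed they stand parallel, 18 mm over the outer faces, pushing back with 15 to 20 N each: grip with 30 N or more.
- lamp_head (a point): Middle of the lens, on the underside of the lamp head: a disc 46 mm across and 18 mm high, 95 mm in front (-x) of the clip, its lens 19 mm below the throat. It is carried by the front jaw: squeezing the clip fully tips the lamp frame about 0.28 rad and raises the head about 27 mm.
- lamp_clip (a joint): Opening angle of the clip: 0 when clipped on a 5 mm edge (both tray wall and panel are 5 mm thick), 0.56 rad fully squeezed open (jaw tips about 23 mm apart), a little below 0 when closed on nothing.
- panel: Fixed viewing panel: upright sheet 240 mm wide (y), 5 mm thick (x), top edge 200 mm above the bench; the half at +y (0 to 120 mm) is matt black, the half at -y white. Origin: on the bench under the sheet's middle. Front = its -x side, facing roughly world +y; its +y points away from the robot. Foot plate 110 mm (x) by 250 mm (y), 8 mm thick.
- tray: Fixed white open tray, 240 mm (x) by 180 mm (y), 70 mm high, walls 5 mm thick; origin at the centre of its underside. The lamp is parked on its -y wall; two bottles stand in it at its +x end.
- rack: Fixed blue tube rack, 200 mm (x) by 86 mm (y), top at z = 70 mm, with two rows of five round holes 33 mm wide, 38 mm apart; tubes stand on its floor, 6 mm above the bench. Origin at the centre of its underside.
- sample: The sample tube: clear, 29.4 mm across, 116 mm long over all, with an orange round cap 34 mm across that makes up its top 15 mm (from z = 101 to 116 mm). 45 g, rather variable. Origin: centre of its underside (its lower end); z along the tube towards the cap. It stands upright in one of the rack's holes, cap top 122 mm above the bench; the neighbouring holes are empty.
- tube_blue: Same kind of tube with a blue cap, in the rack; to be left alone. Origin: centre of its underside.
- tube_white: Same kind of tube with a white cap, in the rack; to be left alone. Origin: centre of its underside.
- bottle_a: Clear bottle with a blue cap standing in the tray, 68 mm across, 140 mm high; to be left alone. Origin: centre of its underside.
- bottle_b: Amber bottle with an black cap standing in the tray, 68 mm across, 140 mm high; to be left alone. Origin: centre of its underside.
Things that resemble listed ones, but are neither listed nor needed, are in the scene too. What is meant by the lamp is not green, and is the larger of those in its own colour.

How it is judged:
By the outcome, as a careful person would: the job done as asked, in the order asked, and still so for the second after the job is handed in, while the arm keeps its last pose, push and grip.
It also fails if it takes over 54 s, if anything falls off the work surface, if the arm or the gripper's body presses on something with over 40 N, if the wrist force passes 120 N, or if a joint passes its speed limit or range.

## Working session

There is one attempt and no reset: what is moved stays moved. The work goes in short steps, Python scripts to look and compute and a tool call to move; the robot and the scene stay as the last step left them, time stands still between calls to the robot, and variables do not carry over. Pictures are saved under pics/ and viewed, at most 10 in all, crops included, and the job is handed in when it is done.

Besides the shell and the picture viewer there is one more tool, called after "Call:" by a JSON object that holds its "name" and its "arguments", one argument or row to a line. arm_command: Moves the arm, as the interface text tells. Its arguments: {"type":"object","properties":{"steps":{"type":"array","items":{"type":"array","items":{"type":"number"}}},"force":{"type":"number"}},"required":["steps"]}

```bash
mkdir -p pics
cat > h.py <<'E'
import numpy as np,cv2
from cell import monitor, imaging, job, find_in, trace
from scipy.spatial.transform import Rotation as R
def save(c,n): cv2.imwrite('pics/'+n+'.png',c['img'][:,:,::-1])
def proj(c,P):
    P=np.atleast_2d(np.array(P,float));V=c['view']
    return cv2.projectPoints(P,cv2.Rodrigues(V[:3,:3])[0],V[:3,3],c['mtx'],c['D'])[0][:,0]
def ray(c,uv):
    V=c['view'];u=cv2.undistortPoints(np.array([[uv]],float),c['mtx'],c['D'])[0,0]
    return -V[:3,:3].T@V[:3,3], V[:3,:3].T@np.array([u[0],u[1],1])
def onz(c,uv,z):
    o,d=ray(c,uv);return o+d*(z-o[2])/d[2]
def tri(obs):
    A=0;b=0
    for c,uv in obs:
        o,d=ray(c,uv);d=d/np.linalg.norm(d);M=np.eye(3)-np.outer(d,d);A=A+M;b=b+M@o
    return np.linalg.solve(A,b)
E
python3 - <<'E'
from h import *
s=monitor.read_state();print({k:np.round(v,3) for k,v in s.items()})
a=imaging.camera('scene');b=imaging.camera('side')
im=np.vstack([a['img'],b['img']]);
cv2.imwrite('pics/a.png',cv2.resize(a['img'][:,:,::-1],(800,600),interpolation=cv2.INTER_CUBIC))
cv2.imwrite('pics/b.png',cv2.resize(b['img'][:,:,::-1],(800,600),interpolation=cv2.INTER_CUBIC))
for n,c in(('scene',a),('side',b)):
    print(n,np.round(c['view'],3).tolist())
    for t in('lamp','panel','tray','rack','sample','tube_blue','bottle_a','lamp_head','lamp_grip'):
        print(t,[(round(d['p'],2),np.round(d['rect']).astype(int).tolist()) for d in find_in(c,t)])
E
```

```text
{'clock': np.float64(0.0), 'joints': array([ 1.076,  0.3  ,  1.522,  0.   ,  1.321, -0.067]), 'qd': array([-0.   , -0.   ,  0.   , -0.001,  0.   ,  0.   ]), 'effort': array([-1.0000e-03, -5.3180e+01, -3.5273e+01,  7.1000e-02,  2.4000e-02,
       -0.0000e+00]), 'eef_pos': array([228.059, 500.207, 203.797]), 'eef_rot': array([-3.14 , -0.   ,  2.714]), 'wrist_force': array([-0.169,  0.134, -0.576]), 'moment': array([-0.027,  0.011, -0.053]), 'finger_force': np.float64(0.0), 'finger_gap': np.float64(93.709)}
scene [[-0.848, 0.529, -0.013, 313.711], [0.441, 0.693, -0.571, -215.315], [-0.293, -0.49, -0.821, 1468.174], [0.0, 0.0, 0.0, 1.0]]
lamp [(0.91, [411, 265, 58, 34]), (0.59, [346, 297, 53, 66])]
panel [(0.91, [185, 145, 109, 94]), (0.62, [327, 277, 15, 15])]
tray [(0.9, [340, 339, 140, 138])]
rack [(0.67, [226, 227, 92, 70])]
sample [(0.9, [254, 196, 18, 35])]
tube_blue [(0.68, [194, 221, 21, 38])]
bottle_a [(0.94, [328, 372, 38, 44]), (0.87, [302, 336, 34, 46])]
lamp_head [(0.74, [406, 264, 62, 34]), (0.66, [312, 258, 24, 42]), (0.65, [347, 299, 53, 65])]
lamp_grip [(0.85, [349, 299, 50, 61]), (0.82, [310, 258, 24, 42])]
side [[-0.814, -0.581, -0.004, 381.281], [-0.384, 0.542, -0.747, 200.328], [0.437, -0.606, -0.665, 1400.446], [0.0, 0.0, 0.0, 1.0]]
lamp [(0.87, [282, 329, 37, 48]), (0.23, [168, 262, 29, 48])]
panel [(0.74, [297, 129, 39, 44])]
tray [(0.78, [182, 299, 120, 95])]
rack []
sample []
tube_blue [(0.44, [240, 169, 12, 8])]
bottle_a [(0.69, [168, 262, 30, 51]), (0.55, [145, 285, 31, 50])]
lamp_head [(0.97, [281, 328, 40, 52])]
lamp_grip [(0.9, [282, 330, 37, 51])]
```

View pics/a.png

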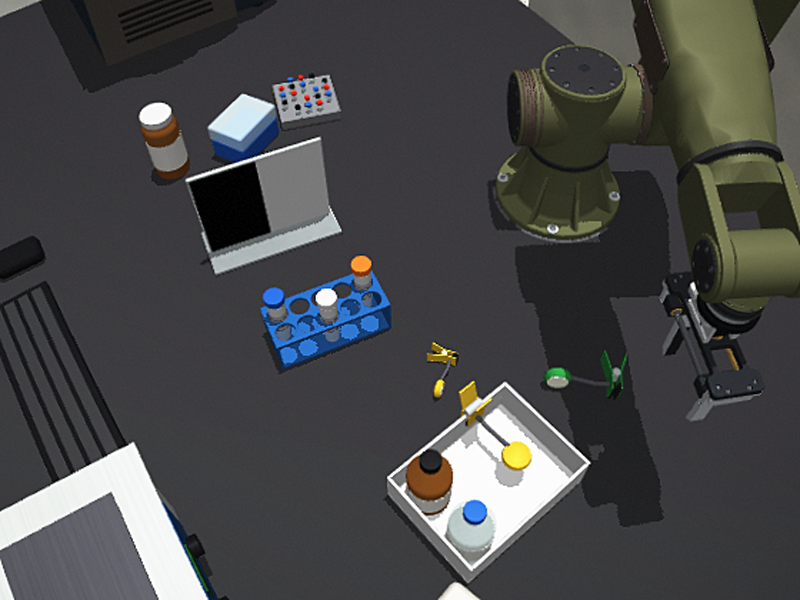

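View pics/b.png

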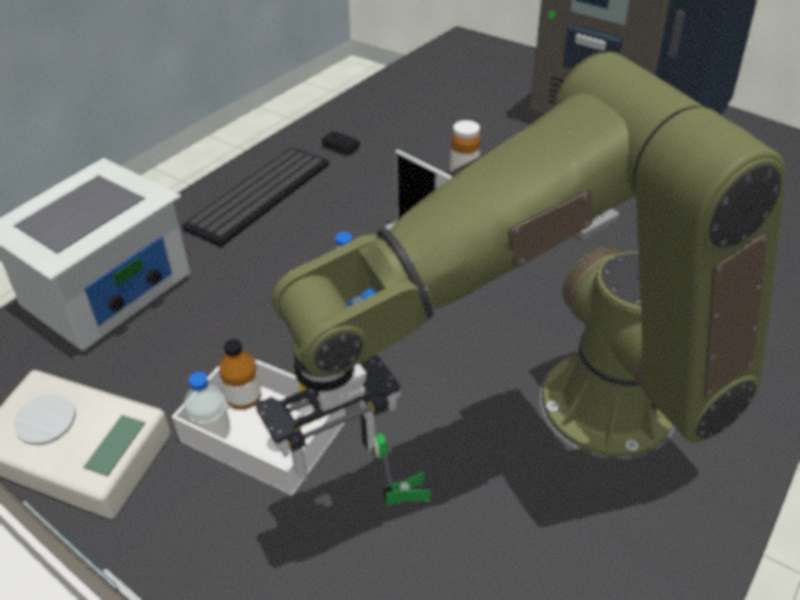

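The scene picture shows three candidates for the lamp (native px):
- a large yellow one on the tray wall at about (332,284), head at (361,319)
- a small yellow one lying on the bench at (308,259)
- a green one at (410,263)

I choose the large yellow one on the tray wall. The orange cap is at (253,185) in the rack. The panel's black half is at (160,148), at the end away from the robot.

Run:
```python
from h import *
from scipy.optimize import least_squares
a=imaging.camera('scene');k=560/800
def fit(loc,uv,x0):
    loc=np.array(loc,float);uv=np.array(uv)*k
    def w(p): 
        c,s=np.cos(p[2]),np.sin(p[2]);return np.c_[p[0]+c*loc[:,0]-s*loc[:,1],p[1]+s*loc[:,0]+c*loc[:,1],loc[:,2]]
    r=least_squares(lambda p:(proj(a,w(p))-uv).ravel(),x0,x_scale=[100,100,1]);return np.round(r.x,3),r.fun.round(1)
tp=np.array([(505,384),(588,463),(470,580),(388,480)])
for i,p in enumerate(tp*k): print('tray corner',onz(a,p,70).round())
pp=np.array([(187,179),(323,140)])*k
P=[onz(a,p,200) for p in pp];print('panel top',P[0].round(),P[1].round(),np.linalg.norm(P[0]-P[1]))
# panel +y end = (187,179)
d=P[0]-P[1];yaw=np.arctan2(d[1],d[0])-np.pi/2
m=(P[0]+P[1])/2
print('panel',fit([(0,120,200),(0,-120,200)],[(187,179),(323,140)],[m[0],m[1],yaw]))
print('sample',onz(a,np.array([361,264])*k,122).round(1))
for q in [(274,297),(327,297)]: print('tube',onz(a,np.array(q)*k,122).round(1))
for q in [(262,314),(376,273),(391,303),(281,344)]: print('rack corner',onz(a,np.array(q)*k,70).round())
print('lamp throat',onz(a,np.array([473,409])*k,72).round(),'handles',onz(a,np.array([473,394])*k,105).round(),'head',onz(a,np.array([516,456])*k,65).round())
cv2.imwrite('pics/c.png',cv2.resize(a['img'][235:335,280:420,::-1],(700,500),interpolation=cv2.INTER_CUBIC))
w=imaging.camera('wrist');print(np.round(w['view'],2).tolist(),w['mtx'].round())
```

```text
tray corner [375. 319.  70.]
tray corner [350. 491.  70.]
tray corner [591. 536.  70.]
tray corner [609. 355.  70.]
panel top [ 645. -226.  200.] [ 408. -181.  200.] 240.34917514424498
panel (array([ 526.595, -203.388,   -1.758]), array([ 0.1, -0. , -0.1,  0. ]))
sample [462.3  33.6 122. ]
tube [612.6  15.9 122. ]
tube [541.   61.5 122. ]
rack corner [635.  -1.  70.]
rack corner [433.  28.  70.]
rack corner [444.  95.  70.]
rack corner [635.  68.  70.]
lamp throat [442. 328.  72.] handles [439. 320. 105.] head [430. 422.  65.]
[[0.42, 0.91, -0.0, -550.69], [0.87, -0.4, 0.28, -29.68], [0.26, -0.12, -0.96, 392.42], [0.0, 0.0, 0.0, 1.0]] [[313.   0. 281.]
 [  0. 313. 209.]
 [  0.   0.   1.]]
```

View pics/c.png

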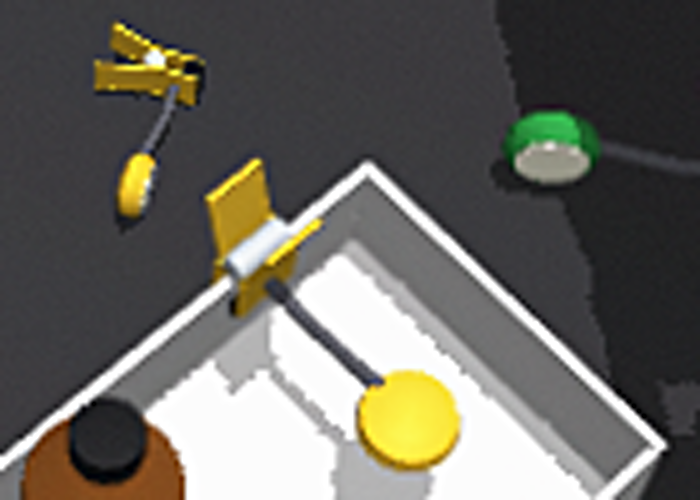

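The crop confirms the choice: the large yellow clip is on the tray's -y wall with its head over the tray. The small yellow one lies on the bench beyond it. Next I go above the clip.

Call:
{"name": "arm_command", "arguments": {
  "steps": [
    [1, -60, -15, 0, -10],
    [1, -120, -30, 0, -20],
    [1, -180, -45, 0, -30],
    [1, -240, -58, 0, -33.3],
    [1, -265, -65, 0, -33.3],
    [1, -265, -65, 0, -33.3],
    [1, -265, -65, 0, -33.3]
  ]
}}

```text
clock: 1.98
eef_pos: [441.9, 331.7, 204.3]
eef_rot: [3.141, -0.0, -2.988]
wrist_force: [-0.9, -0.1, -0.3]
finger_gap: 93.8
finger_force: 0.0
```

```bash
cat >> h.py <<'E'
def delta(dst,yaw=None):
    s=monitor.read_state();M=R.from_euler('xyz',s['eef_rot']).as_matrix()
    t=None if yaw is None else -np.degrees((yaw-s['eef_rot'][2]+np.pi)%(2*np.pi)-np.pi)
    print('pos',s['eef_pos'].round(1),s['eef_rot'].round(3),'delta tool',(M.T@(np.array(dst)-s['eef_pos'])).round(1),'turn',t,'clock',s['clock'])
E
python3 - <<'E'
from h import *
w=imaging.camera('wrist');a=imaging.camera('scene')
for t in('lamp','lamp_grip','lamp_head'):
    for c,n in((w,'w'),(a,'a')): print(t,n,[(round(d['p'],2),np.round(d['rect']).astype(int).tolist()) for d in find_in(c,t)])
cv2.imwrite('pics/d.png',cv2.resize(w['img'][:,:,::-1],(800,600),interpolation=cv2.INTER_CUBIC))
delta([442,331,204],3.295)
print(proj(w,[[442,331,70],[442,331,100],[442-.152*95,331+.988*95,60]]).round()*800/560)
np.save('w1.npy',w,allow_pickle=True)
E
```

```text
lamp w [(0.87, [184, 161, 70, 70]), (0.64, [325, 29, 67, 58]), (0.62, [320, 199, 133, 49]), (0.62, [40, 252, 75, 67])]
lamp a [(0.83, [307, 259, 22, 37]), (0.7, [409, 265, 57, 31]), (0.6, [345, 298, 55, 66])]
lamp_grip w [(0.86, [327, 28, 68, 57]), (0.83, [186, 158, 67, 66]), (0.72, [319, 199, 135, 55])]
lamp_grip a [(0.74, [411, 262, 55, 32]), (0.72, [311, 259, 20, 44]), (0.7, [348, 299, 51, 63])]
lamp_head w [(0.82, [320, 202, 133, 51]), (0.74, [184, 161, 70, 61]), (0.63, [325, 30, 69, 55])]
lamp_head a [(0.96, [408, 264, 60, 34]), (0.9, [348, 298, 48, 61]), (0.54, [311, 260, 19, 41]), (0.3, [339, 337, 140, 133])]
pos [442.1 331.6 204.4] [ 3.142  0.    -2.988] delta tool [ 0.2 -0.6  0.4] turn 0.03286670329079792 clock 2.375
[[400.         284.28571429]
 [400.         295.71428571]
 [527.14285714 280.        ]]
```

View pics/d.png

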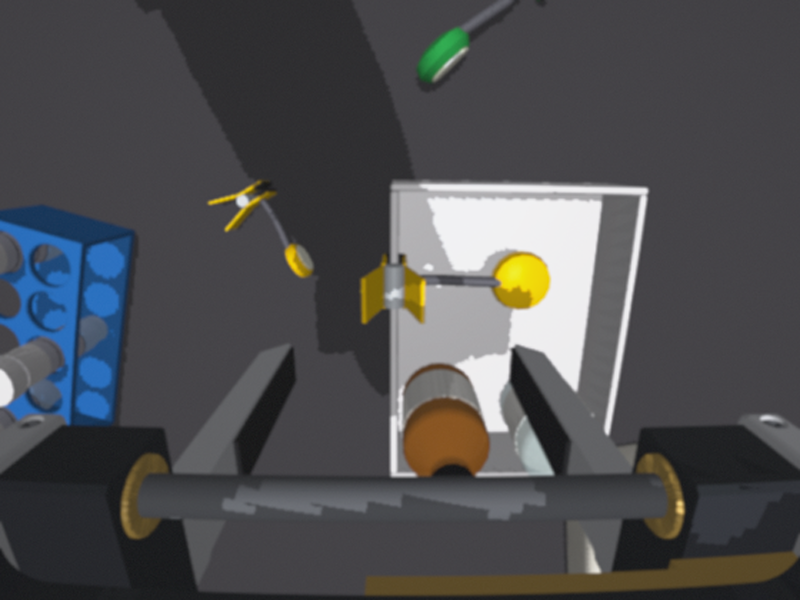

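The wrist view shows the lamp clip at scaled px (395,285), with the handle tops at columns 361 and 426. That is about 3.5 mm to the -y side of my estimate. I correct for it, descend and squeeze.

Call:
{"name": "arm_command", "arguments": {
  "steps": [
    [1, 0, -3.5, 40, 0],
    [1, 0, -3.5, 75, 0],
    [1, 0, -3.5, 95, 0],
    [1, 0, -3.5, 104, 0],
    [1, 0, -3.5, 104, 0],
    [0, 0, -3.5, 104, 0],
    [0, 0, -3.5, 104, 0],
    [0, 0, -3.5, 104, 0],
    [0, 0, -3.5, 104, 0],
    [0, 0, -3.5, 104, 0],
    [0, 0, -3.5, 104, 0],
    [0, 0, -3.5, 104, 0],
    [0, 0, -3.5, 104, 0]
  ],
  "force": 45
}}

```text
clock: 4.0
eef_pos: [444.0, 328.8, 102.9]
eef_rot: [3.14, 0.004, -2.988]
wrist_force: [-3.4, -5.6, 24.8]
finger_gap: 17.9
finger_force: 39.5
```

Call:
{"name": "arm_command", "arguments": {
  "steps": [
    [0, 0, 0, -15, 0],
    [0, 0, 0, -50, 0],
    [0, 0, 0, -100, 0],
    [0, 0, 0, -155, 0],
    [0, 0, 0, -205, 0],
    [0, 0, 0, -230, 0],
    [0, 0, 0, -230, 0]
  ]
}}

```text
clock: 4.88
eef_pos: [443.1, 328.0, 331.9]
eef_rot: [3.14, 0.003, -2.988]
wrist_force: [0.5, -0.5, -1.9]
finger_gap: 17.5
finger_force: 44.1
```

Run:
```python
from h import *
a=imaging.camera('scene');w=imaging.camera('wrist')
im=np.hstack([a['img'][120:400,120:440],w['img'][:280,100:420]])
cv2.imwrite('pics/e.png',cv2.resize(im[:,:,::-1],(800,350)))
print(monitor.read_state()['finger_gap'],monitor.read_state()['wrist_force'])
delta([585.6,-214.6,330],-2.988-.34)
```

```text
17.405839609885387 [-0.14613134  0.87470124 -1.01694711]
pos [442.6 327.7 329. ] [-3.141e+00 -2.000e-03 -2.988e+00] delta tool [ -58.4 -557.8   -0.7] turn 19.471992102861122 clock 4.975
```

View pics/e.png

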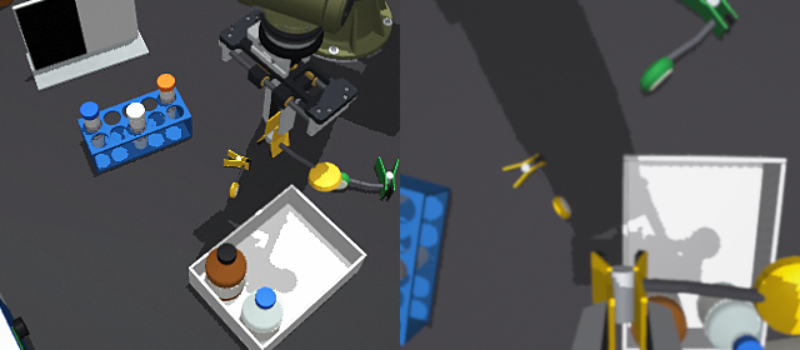

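The clip is held fully open, with its head toward the front. I carry it over the panel.

Call:
{"name": "arm_command", "arguments": {
  "steps": [
    [0, -5, -45, 0, 2],
    [0, -11, -100, 0, 4],
    [0, -17, -155, 0, 6],
    [0, -23, -210, 0, 8],
    [0, -29, -265, 0, 10],
    [0, -35, -320, 0, 12],
    [0, -41, -375, 0, 14],
    [0, -47, -430, 0, 16],
    [0, -53, -485, 0, 18],
    [0, -57, -525, 0, 19.5],
    [0, -58.5, -550, 0, 19.5],
    [0, -58.5, -557, 0, 19.5],
    [0, -58.5, -557, 0, 19.5],
    [0, -58.5, -557, 0, 19.5]
  ]
}}

```text
clock: 6.72
eef_pos: [585.8, -212.6, 330.4]
eef_rot: [3.141, -0.0, 2.956]
wrist_force: [-0.8, 0.6, -0.8]
finger_gap: 17.0
finger_force: 44.1
```

Run:
```python
from h import *
a=imaging.camera('scene');w=imaging.camera('wrist');b=imaging.camera('side')
cv2.imwrite('pics/f.png',cv2.resize(w['img'][:,:,::-1],(800,600)))
im=np.hstack([a['img'][40:240,80:320],b['img'][60:260,200:440]])
cv2.imwrite('pics/g.png',cv2.resize(im[:,:,::-1],(800,333)))
delta([585.6,-214.6,330],-2.988-.34)
c=np.array([526.6,-203.4]);yd=np.array([.983,-.186]);xd=np.array([-.186,-.983])
pts=[[*(c+t*yd),200] for t in(0,60,120)]
print('w',(proj(w,pts)*800/560).round(),'a',((proj(a,pts)-[80,40])*800/480).round(),'b',((proj(b,pts)-[200,60])*800/480+[400,0]).round())
import pickle;pickle.dump((a,w,b),open('s1.pkl','wb'))
```

```text
pos [ 585.8 -212.9  330.6] [-3.142  0.     2.956] delta tool [-0.1 -1.7  0.6] turn 0.021439451803913625 clock 6.875
w [[398. 200.]
 [398. 286.]
 [398. 362.]] a [[165. 119.]
 [125. 130.]
 [ 85. 142.]] b [[575. 100.]
 [552.  88.]
 [530.  76.]]
```

View pics/f.png

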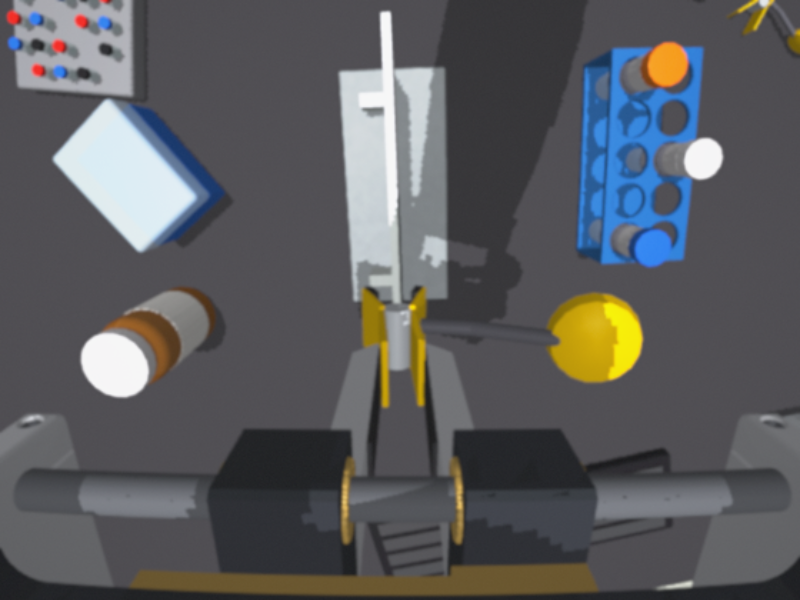

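View pics/g.png

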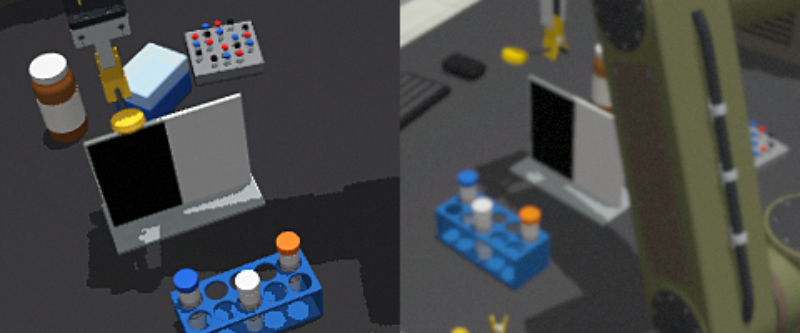

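Run:
```python
from h import *
import pickle
a,w,b=pickle.load(open('s1.pkl','rb'))
g=cv2.cvtColor(w['img'],cv2.COLOR_RGB2GRAY).astype(int)
for r in (12,40,80,120,150,180,200): 
    seg=g[r,255:300]; print(r,np.where(seg>np.percentile(seg,75))[0]+255, seg.max())
g2=a['img'][:,:,:]
k=.7
for p in [(386,13),(390,150),(397,288)]: print('w',onz(w,np.array(p)*k,200).round(1))
for p in [(445,67),(447,298),(340,72),(355,300)]: print('wfoot',onz(w,np.array(p)*k,8).round(1))
cv2.imwrite('pics/i.png',cv2.resize(a['img'][85:200,120:250,::-1],None,fx=5,fy=5,interpolation=cv2.INTER_CUBIC))
```

```text
12 [256 265 266 267 268 269 270 271 272 273 274] 247
40 [266 267 268 269 270 271 272 273 274 275 276] 248
80 [269 270 271 272 273 274 275 294 295 296] 247
120 [269 270 271 272 273 274 275 276 277] 247
150 [255 256 257 270 271 272 273 274 275 276] 246
180 [255 263 267 269 270 271 272] 205
200 [262 263 264 265 266 274 275 276 277 278 279] 197
w [ 411.8 -189.1  200. ]
w [ 493.3 -202.4  200. ]
w [ 587.2 -215.6  200. ]
wfoot [ 415.4 -134.6    8. ]
wfoot [ 660.9 -172.3    8. ]
wfoot [ 400.  -241.9    8. ]
wfoot [ 643.4 -278.6    8. ]
```

View pics/i.png

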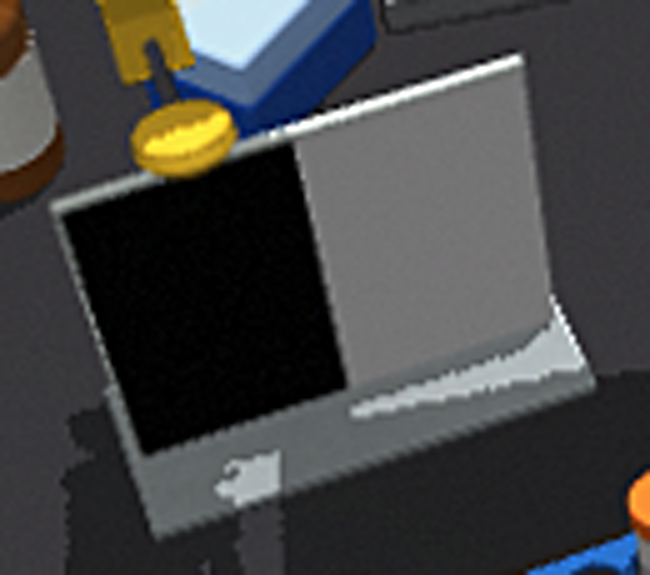

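Run:
```python
from h import *
import pickle
a,w,b=pickle.load(open('s1.pkl','rb'))
f=lambda p,z:onz(a,np.array(p)/5+[120,85],z)
for n,p,q,z in(('top',(53,206),(521,58),200),('foot',(157,537),(595,383),8),('sheetfoot',(147,455),(551,320),8)):
    P=f(p,z);Q=f(q,z);d=P-Q;print(n,P.round(1),Q.round(1),np.arctan2(d[1],d[0]),np.linalg.norm(d),(P+Q)[:2]/2)
print('mid black/white top',f((297,137),200).round(1))
```

```text
top [ 646.4 -223.3  200. ] [ 410.1 -188.1  200. ] -0.14793446168265884 238.96893816439814 [ 528.23042369 -205.7278227 ]
foot [ 659.7 -167.3    8. ] [ 414.8 -133.7    8. ] -0.13652587111857484 247.17129077965504 [ 537.27708166 -150.48094466]
sheetfoot [ 642.1 -221.     8. ] [ 413.1 -186.4    8. ] -0.15009505111295612 231.56762106078628 [ 527.57905794 -203.7104072 ]
mid black/white top [ 527.4 -199.4  200. ]
```

Call:
{"name": "arm_command", "arguments": {
  "steps": [
    [0, -2, -2, 15, -2],
    [0, -2, -2, 45, -2],
    [0, -2, -2, 70, -2],
    [0, -2, -2, 85, -2],
    [0, -2, -2, 92, -2],
    [0, -2, -2, 94, -2],
    [0, -2, -2, 94, -2]
  ]
}}

```text
clock: 7.75
eef_pos: [587.6, -216.0, 237.0]
eef_rot: [-3.141, 0.001, 2.99]
wrist_force: [-0.7, 0.3, -1.4]
finger_gap: 17.3
finger_force: 44.1
```

Call:
{"name": "arm_command", "arguments": {
  "steps": [
    [0, 0, 0, 1, 0],
    [0, 0, 0, 2, 0],
    [0, 0, 0, 2, 0]
  ]
}}

```text
clock: 8.12
eef_pos: [587.4, -216.0, 234.4]
eef_rot: [-3.142, -0.0, 2.99]
wrist_force: [-0.1, -0.0, -0.6]
finger_gap: 17.4
finger_force: 44.1
```

Call:
{"name": "arm_command", "arguments": {
  "steps": [
    [0, 0, 0, 1, 0],
    [0, 0, 0, 2, 0],
    [0, 0, 0, 2, 0]
  ]
}}

```text
clock: 8.5
eef_pos: [587.6, -216.0, 233.4]
eef_rot: [-3.141, 0.001, 2.99]
wrist_force: [-1.9, 0.9, 5.8]
finger_gap: 17.3
finger_force: 44.2
```

Call:
{"name": "arm_command", "arguments": {
  "steps": [
    [0, 0, 0, 1, 0],
    [0, 0, 0, 1, 0],
    [0.25, 0, 0, 1, 0],
    [0.4, 0, 0, 1, 0],
    [0.5, 0, 0, 1, 0],
    [0.6, 0, 0, 1, 0],
    [0.8, 0, 0, 1, 0],
    [1, 0, 0, 1, 0],
    [1, 0, 0, 1, 0],
    [1, 0, 0, 1, 0]
  ]
}}

```text
clock: 9.75
eef_pos: [587.4, -216.0, 231.3]
eef_rot: [-3.142, 0.0, 2.99]
wrist_force: [0.5, 0.3, 0.7]
finger_gap: 89.8
finger_force: 0.0
```

Call:
{"name": "arm_command", "arguments": {
  "steps": [
    [1, 0, 0, -20, 0],
    [1, 0, 0, -60, 0],
    [1, 0, 0, -110, 0],
    [1, 0, 0, -110, 0]
  ]
}}

```text
clock: 10.25
eef_pos: [588.0, -216.2, 345.5]
eef_rot: [-3.14, 0.007, 2.99]
wrist_force: [-0.1, 0.1, -0.5]
finger_gap: 94.0
finger_force: 0.0
```

Run:
```python
from h import *
a=imaging.camera('scene');w=imaging.camera('wrist')
im=np.hstack([cv2.resize(a['img'][70:230,120:290],(425,400),interpolation=cv2.INTER_CUBIC),cv2.resize(w['img'][:400,140:515],(375,400))])
cv2.imwrite('pics/j.png',im[:,:,::-1])
# expected lamp positions
c=np.array([528,-206]);e=np.array([.989,-.149]);n=np.array([.149,.989])
t=c+60*e;h=t+95*n
pts=[[*t,200],[*(t-n*20),248],[*(t+n*20),248],[*h,181]]
print(((proj(a,pts)-[120,70])*2.5).round(),(proj(w,pts)-[140,0]+[425,0]).round())
M=proj(a,[[462.3,33.6,122]]);
for cc in(a,w):print([(round(d['p'],2),np.round(d['rect'],1).tolist()) for d in find_in(cc,'sample')])
delta([462,34,250],0)
```

```text
[[ 86. 121.]
 [ 71.  71.]
 [ 81.  98.]
 [116. 202.]] [[567. 196.]
 [545. 209.]
 [589. 209.]
 [651. 192.]]
[(0.6, [256.2, 194.7, 15.1, 33.8])]
[(0.89, [450.9, 55.0, 61.1, 36.2]), (0.74, [266.4, 198.7, 21.1, 45.4])]
pos [ 587.2 -215.9  339.8] [ 3.141e+00 -2.000e-03  2.990e+00] delta tool [161.4 228.   90.3] turn 171.288296398673 clock 10.45
```

View pics/j.png

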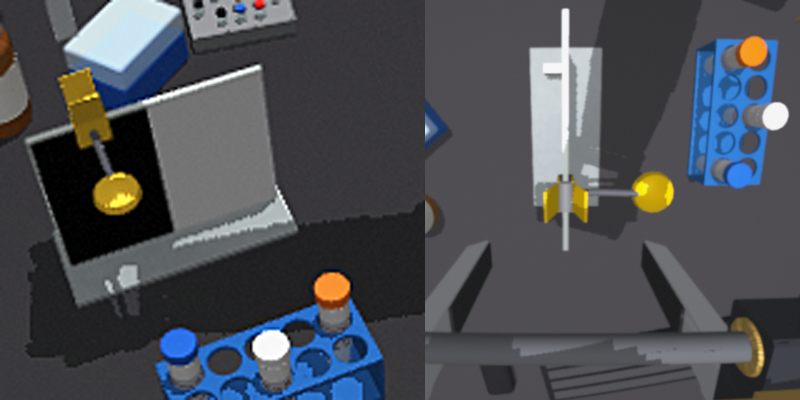

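The lamp is clipped on over the black half with its head out to the front; its predicted pixels match. The orange cap shows at wrist crop (753,51).

Run:
```python
from h import *
a=imaging.camera('scene');w=imaging.camera('wrist')
def capc(c,z):
    h=cv2.cvtColor(c['img'],cv2.COLOR_RGB2HSV);m=((h[...,0]>5)&(h[...,0]<17)&(h[...,1]>180)&(h[...,2]>120)).astype(np.uint8)
    n,l,s,ce=cv2.connectedComponentsWithStats(m)
    for i in range(1,n):
        if s[i,4]>25: print(ce[i].round(1),s[i].tolist(),onz(c,ce[i],z).round(1))
print('w');capc(w,118);print('a');capc(a,118)
delta([462,34,200],1.421)
```

```text
w
[463.6  53.5] [452, 38, 30, 30, 191] [463.5  26.6 118. ]
[104.4 226. ] [80, 214, 38, 41, 278] [ 610.6 -466.9  118. ]
a
[114.4  90.6] [105, 86, 17, 8, 29] [ 620.  -465.7  118. ]
[252.3 185.2] [246, 179, 14, 15, 154] [462.2  31.3 118. ]
[302.8 336. ] [286, 321, 30, 25, 381] [566.1 403.8 118. ]
pos [ 587.2 -215.9  340.1] [ 3.141e+00 -2.000e-03  2.990e+00] delta tool [161.3 228.  140.5] turn 89.8699615893982 clock 10.55
```

Call:
{"name": "arm_command", "arguments": {
  "steps": [
    [0.65, 15, 21, 0, 10],
    [0.65, 40, 55, 0, 20],
    [0.65, 65, 90, 0, 30],
    [0.65, 90, 130, 20, 40],
    [0.65, 120, 170, 50, 50],
    [0.65, 145, 200, 80, 60],
    [0.65, 155, 220, 105, 70],
    [0.65, 160, 224.5, 120, 80],
    [0.65, 160, 224.5, 120, 89.9],
    [0.65, 160, 224.5, 120, 89.9],
    [0.65, 160, 224.5, 120, 89.9]
  ]
}}

```text
clock: 11.92
eef_pos: [463.2, 30.1, 221.3]
eef_rot: [-3.142, 0.0, 1.424]
wrist_force: [-1.1, 0.1, 0.0]
finger_gap: 60.8
finger_force: 0.0
```

Run:
```python
from h import *
w=imaging.camera('wrist')
h=cv2.cvtColor(w['img'],cv2.COLOR_RGB2HSV);m=((h[...,0]>5)&(h[...,0]<17)&(h[...,1]>180)&(h[...,2]>120)).astype(np.uint8)
n,l,s,ce=cv2.connectedComponentsWithStats(m)
for i in range(1,n):
    if s[i,4]>25: print(ce[i].round(1),s[i].tolist(),onz(w,ce[i],118).round(1))
d=trace(w,'sample')
for q in d: print(q['p'],np.round(q['rect']))
d=trace(w,'rack')
for q in d[:1]:
    print(q['p'],np.round(q['rect']))
# rack blue mask lowest-y edge
B=((h[...,0]>98)&(h[...,0]<118)&(h[...,1]>150)&(h[...,2]>90))
ys,xs=np.where(B);print(len(ys),xs.min(),xs.max(),ys.min(),ys.max())
delta([463,30,114],1.421)
save(w,'k')
```

```text
[280.  206.5] [264, 189, 33, 36, 920] [462.9  32.1 118. ]
0.7 [280. 204.  35.  44.]
11717 257 458 132 222
pos [463.3  30.1 221.4] [ 3.141 -0.     1.422] delta tool [-1.000e-01 -3.000e-01  1.074e+02] turn 0.07624241898499762 clock 12.075
```

Call:
{"name": "arm_command", "arguments": {
  "steps": [
    [0.65, 1.5, 0, 40, 0],
    [0.65, 1.5, 0, 80, 0],
    [0.65, 1.5, 0, 100, 0],
    [0.65, 1.5, 0, 107, 0],
    [0.65, 1.5, 0, 107, 0],
    [0, 1.5, 0, 107, 0],
    [0, 1.5, 0, 107, 0],
    [0, 1.5, 0, 107, 0],
    [0, 1.5, 0, 107, 0],
    [0, 1.5, 0, 107, 0],
    [0, 1.5, 0, 107, 0]
  ],
  "force": 25
}}

```text
clock: 13.45
eef_pos: [463.6, 31.7, 114.6]
eef_rot: [3.141, -0.0, 1.421]
wrist_force: [-0.8, -0.5, 4.7]
finger_gap: 32.3
finger_force: 25.0
```

Call:
{"name": "arm_command", "arguments": {
  "steps": [
    [0, 0, 0, -10, 0],
    [0, 0, 0, -30, 0],
    [0, 0, 0, -70, 0],
    [0, 0, 0, -110, 0],
    [0, 0, 0, -125, 0],
    [0, 0, 0, -125, 0],
    [0, 0, 0, -125, 0]
  ]
}}

```text
clock: 14.32
eef_pos: [462.9, 31.7, 237.8]
eef_rot: [-3.139, 0.0, 1.421]
wrist_force: [0.1, -0.8, -0.1]
finger_gap: 32.9
finger_force: 25.0
```

```bash
cat > ax.py <<'E'
from h import *
# tube axis: fit tilt about tool y at known grip point against the traced mask in scene/side/wrist
def obs():
    s=monitor.read_state();print('state',s['eef_pos'].round(1),s['eef_rot'].round(3),'gap',s['finger_gap'].round(1),'F',s['finger_force'].round(1),'wf',s['wrist_force'].round(1),'t',s['clock'])
    for n in('scene','side','wrist'):
        c=imaging.camera(n)
        save(c,'t_%s_%d'%(n,int(s['clock']*100)))
        D=trace(c,'sample')
        for d in D:
            m=d['region'].astype(np.uint8);mm=np.argwhere(m)[:,::-1].astype(float)
            cen,ev,_=mm.mean(0),*np.linalg.eigh(np.cov(mm.T))[1:],0
            v=np.linalg.eigh(np.cov(mm.T))[1][:,1];p=(mm-cen)@v
            print(n,round(d['p'],2),'px',len(mm),'ends',(cen+v*p.min()).round(1),(cen+v*p.max()).round(1))
        M=R.from_euler('xyz',s['eef_rot']).as_matrix();T=s['eef_pos']
        for deg in(0,30,45,60):
            t=np.radians(deg);u=-np.cos(t)*np.array([0,0,1])-np.sin(t)*M[:,0]
            P=proj(c,[T-u*8,T+u*108]);print('   pred',deg,P.round(1).tolist())
obs()
E
python3 ax.py
```

```text
Traceback (most recent call last):
  File "ax.py", line 18, in <module>
    obs()
    ~~~^^
  File "ax.py", line 4, in obs
    s=monitor.read_state();print('state',s['eef_pos'].round(1),s['eef_rot'].round(3),'gap',s['finger_gap'].round(1),'F',s['finger_force'].round(1),'wf',s['wrist_force'].round(1),'t',s['clock'])
                                                                                           ^^^^^^^^^^^^^^^^^^^^^
AttributeError: 'float' object has no attribute 'round'
```

```bash
sed -i "s/^    s=monitor.*/    s=monitor.read_state();print({k:np.round(s[k],2).tolist() for k in('eef_pos','eef_rot','finger_gap','finger_force','wrist_force','clock')})/; s/            cen,ev.*/            cen=mm.mean(0)/" ax.py
python3 ax.py
python3 - <<'E'
from h import *
a=imaging.camera('scene')
# rack top -y edge from image: corners (262,314)->(376,273) in 800 px
for p in[(262,314),(320,293),(376,273)]: print(onz(a,np.array(p)*.7,70).round(1))
cv2.imwrite('pics/m.png',cv2.resize(a['img'][130:270,150:310,::-1],(800,700))[:600])
E
```

```text
{'eef_pos': [462.92, 31.65, 237.84], 'eef_rot': [-3.14, 0.0, 1.42], 'finger_gap': 32.89, 'finger_force': 25.0, 'wrist_force': [0.12, -0.8, -0.08], 'clock': 14.32}
scene 0.88 px 523 ends [249.  143.7] [252.7 186.1]
   pred 0 [[248.9, 149.1], [251.9, 182.3]]
   pred 30 [[249.6, 150.7], [243.1, 162.0]]
   pred 45 [[249.9, 151.7], [239.2, 150.6]]
   pred 60 [[250.1, 152.6], [235.9, 139.3]]
side 0.68 px 425 ends [275.3 149. ] [278.6 188.2]
   pred 0 [[276.6, 152.0], [277.1, 185.7]]
   pred 30 [[275.6, 152.9], [290.4, 173.0]]
   pred 45 [[275.1, 153.6], [295.9, 164.7]]
   pred 60 [[274.8, 154.3], [300.1, 155.8]]
wrist 0.86 px 3571 ends [280.2 195.9] [282.4 285.1]
   pred 0 [[279.9, 260.5], [280.6, 206.8]]
   pred 30 [[279.9, 253.7], [280.6, 264.7]]
   pred 45 [[279.9, 250.3], [280.5, 294.7]]
   pred 60 [[279.9, 247.3], [280.5, 325.2]]
[635.2  -1.   70. ]
[533.5  13.4  70. ]
[432.7  28.1  70. ]
```

Run:
```python
from h import *
w=imaging.camera('wrist')
h=cv2.cvtColor(w['img'],cv2.COLOR_RGB2HSV)
B=((h[...,0]>95)&(h[...,0]<122)&(h[...,1]>120)&(h[...,2]>50)).astype(np.uint8)
for x in(300,320,340,360,380,400,420):
    y=np.where(B[:,x])[0]
    if len(y):
        q=y.max();print(x,y.min(),q,onz(w,(x,q),70).round(1),h[q-3,x],h[q+3,x], 'top',onz(w,(x,y.min()),70).round(1))
```

```text
300 133 211 [482.    5.9  70. ] [106 176 181] [130  15  99] top [493.8  93.8  70. ]
320 133 211 [505.    2.4  70. ] [106 176 180] [143  11  96] top [515.4  90.6  70. ]
340 133 211 [528.1  -1.1  70. ] [106 179 177] [132  13  96] top [537.   87.4  70. ]
360 132 210 [551.4  -3.4  70. ] [106 180 176] [132  13  98] top [558.7  85.3  70. ]
380 132 211 [574.7  -8.2  70. ] [104 181 241] [132  13  97] top [580.5  82.2  70. ]
400 132 210 [598.2 -10.5  70. ] [104 183 240] [143  11  96] top [602.5  79.1  70. ]
420 134 214 [621.8 -19.1  70. ] [105 189 248] [132  13  96] top [624.6  73.8  70. ]
```

Call:
{"name": "arm_command", "arguments": {
  "steps": [
    [0, -20, 0, 0, 0],
    [0, -48, 0, 0, 0],
    [0, -48, 0, 0, 0],
    [0, -48, 0, 40, 0],
    [0, -48, 0, 90, 0],
    [0, -48, 0, 112, 0],
    [0, -48, 0, 118, 0],
    [0, -48, 0, 118, 0]
  ],
  "force": 12
}}

```text
clock: 15.72
eef_pos: [456.6, -15.5, 121.9]
eef_rot: [3.141, -0.0, 1.421]
wrist_force: [0.4, 0.7, -0.2]
finger_gap: 33.1
finger_force: 12.0
```

Call:
{"name": "arm_command", "arguments": {
  "steps": [
    [0, 6, 0, 0, 0],
    [0, 11, 0, 0, 0],
    [0, 16, 0, 0, 0],
    [0, 21, 0, 0, 0],
    [0, 26, 0, 0, 0],
    [0, 31, 0, 0, 0],
    [0, 36, 0, 0, 0],
    [0, 40, 0, 0, 0],
    [0, 44, 0, 0, 0],
    [0, 48, 0, 0, 0],
    [0, 52, 0, 0, 0],
    [0, 54, 0, 0, 0],
    [0, 54, 0, 0, 0],
    [0, 54, 0, 0, 0]
  ]
}}

```text
clock: 17.48
eef_pos: [464.4, 37.6, 121.4]
eef_rot: [3.142, -0.0, 1.42]
wrist_force: [-0.6, -0.8, 1.1]
finger_gap: 33.0
finger_force: 12.0
```

```bash
python3 ax.py
```

```text
{'eef_pos': [464.37, 37.55, 121.4], 'eef_rot': [3.14, -0.0, 1.42], 'finger_gap': 33.0, 'finger_force': 12.0, 'wrist_force': [-0.58, -0.82, 1.15], 'clock': 17.48}
scene 0.46 px 144 ends [250.7 178.5] [255.  191.7]
   pred 0 [[252.6, 184.4], [255.2, 212.7]]
   pred 30 [[253.3, 185.9], [246.9, 193.4]]
   pred 45 [[253.6, 186.8], [243.3, 182.8]]
   pred 60 [[253.8, 187.6], [240.2, 172.4]]
side 0.49 px 210 ends [296.7 199.7] [271. 187.]
   pred 0 [[275.4, 186.7], [275.9, 217.2]]
   pred 30 [[274.4, 187.6], [288.6, 204.7]]
   pred 45 [[274.0, 188.3], [293.8, 196.8]]
   pred 60 [[273.7, 188.9], [297.9, 188.3]]
wrist 0.58 px 2891 ends [282.5 232. ] [280.1 304. ]
   pred 0 [[280.4, 260.9], [280.7, 207.0]]
   pred 30 [[280.4, 254.1], [280.7, 265.0]]
   pred 45 [[280.4, 250.7], [280.7, 295.0]]
   pred 60 [[280.4, 247.7], [280.7, 325.7]]
```

Call:
{"name": "arm_command", "arguments": {
  "steps": [
    [0, 0, 0, 0, 0],
    [0, 0, 0, 0, 0],
    [0, 0, 0, -15, 0],
    [0, 0, 0, -40, 0],
    [0, 0, 0, -70, 0],
    [0, 0, 0, -80, 0],
    [0, 0, 30, -80, 0],
    [0, 0, 70, -80, 0],
    [0, 0, 115, -80, 0],
    [0, 0, 150, -75, 0],
    [0, 0, 159, -65, 0],
    [0, -5, 159, -57, 0],
    [0, -15, 159, -57, 0],
    [0, -20, 159, -57, 0],
    [0, -20, 159, -57, 0]
  ],
  "force": 40
}}

```text
clock: 19.65
eef_pos: [618.4, -6.5, 179.1]
eef_rot: [3.141, -0.0, 1.42]
wrist_force: [0.0, -0.1, 0.0]
finger_gap: 32.1
finger_force: 40.0
```

```bash
python3 ax.py
```

```text
{'eef_pos': [618.4, -6.47, 179.1], 'eef_rot': [3.14, -0.0, 1.42], 'finger_gap': 32.09, 'finger_force': 40.0, 'wrist_force': [0.01, -0.11, 0.03], 'clock': 19.65}
scene 0.69 px 144 ends [178.9 179.3] [182.5 192.1]
   pred 0 [[180.5, 185.0], [188.7, 214.8]]
   pred 30 [[181.1, 186.6], [181.0, 194.4]]
   pred 45 [[181.4, 187.5], [177.1, 183.3]]
   pred 60 [[181.7, 188.4], [173.5, 172.4]]
side 0.59 px 269 ends [263.2 160.8] [237.  143.6]
   pred 0 [[241.3, 144.0], [243.3, 175.3]]
   pred 30 [[240.3, 144.9], [255.9, 163.8]]
   pred 45 [[239.9, 145.5], [261.0, 156.2]]
   pred 60 [[239.6, 146.1], [264.8, 147.9]]
   pred 0 [[280.3, 262.3], [280.6, 207.8]]
   pred 30 [[280.3, 255.5], [280.6, 265.9]]
   pred 45 [[280.3, 252.1], [280.6, 296.0]]
   pred 60 [[280.3, 249.0], [280.5, 326.7]]
```

Call:
{"name": "arm_command", "arguments": {
  "steps": [
    [0, -8, -4, 0, 0],
    [0, -20, -4, 0, 0],
    [0, -32, -4, 0, 0],
    [0, -39, -4, 0, 0],
    [0, -40, -4, 0, 0],
    [0, -40, -4, 0, 0]
  ]
}}

```text
clock: 20.7
eef_pos: [608.6, -44.8, 178.3]
eef_rot: [-3.142, -0.0, 1.421]
wrist_force: [0.3, -0.3, -0.4]
finger_gap: 32.6
finger_force: 40.0
```

```bash
cat > fin.py <<'E'
from h import *
s=monitor.read_state();M=R.from_euler('xyz',s['eef_rot']).as_matrix();T=s['eef_pos']
print(T.round(1),s['finger_force'],np.round(s['wrist_force'],1),s['clock'])
ims={n:imaging.camera(n) for n in('scene','side')}
ph=np.linspace(0,2*np.pi,24,endpoint=False)
def sil(c,deg):
    t=np.radians(deg);u=-np.cos(t)*np.array([0,0,1.])-np.sin(t)*M[:,0];b=np.cross(u,M[:,1]);m=np.zeros((420,560),np.uint8)
    for r,l0,l1 in((14.7,-8,108),(17,-8,7)):
        P=np.array([T+u*l+r*(np.cos(p)*M[:,1]+np.sin(p)*b) for l in(l0,l1) for p in ph])
        cv2.fillConvexPoly(m,cv2.convexHull(proj(c,P).round().astype(np.int32)),1)
    return m>0
D=trace(ims['side'],'sample')
for d in D[:2]:
    print(d['p'],d['rect'])
    best=[(deg,max(round((np.roll(sil(ims['side'],deg),(dy,dx),(0,1))&d['region']).sum()/(np.roll(sil(ims['side'],deg),(dy,dx),(0,1))|d['region']).sum(),3) for dx in range(-4,5) for dy in range(-4,5))) for deg in range(25,66,5)];print(best)
lo=T-108*(np.array([0,0,1])+M[:,0])/2**.5
c=np.array([528,-206]);e=np.array([.989,-.149]);n=np.array([.149,.989]);r=lo[:2]-c
print('lower end',lo.round(1),'panel y',r@e,'front',r@n)
for nme in('lamp','lamp_head'): print([(round(d['p'],2),np.round(d['rect']).tolist()) for d in find_in(ims['scene'],nme)])
print('head pred',proj(ims['scene'],[[601.5,-121.3,190]]),'low end px',proj(ims['side'],[lo]),proj(ims['scene'],[lo]))
A=cv2.resize(ims['scene']['img'][80:230,120:270],(400,400),interpolation=cv2.INTER_CUBIC);B=cv2.resize(ims['side']['img'][70:220,180:330],(400,400),interpolation=cv2.INTER_CUBIC)
cv2.imwrite('pics/fin.png',np.hstack([A,B])[:,:,::-1])
E
python3 fin.py
```

```text
[608.6 -44.8 178.3] 39.997292761690915 [ 0.3 -0.3 -0.4] 20.7
0.61 [261.7, 148.8, 28.2, 25.6]
[(25, np.float64(0.491)), (30, np.float64(0.578)), (35, np.float64(0.711)), (40, np.float64(0.764)), (45, np.float64(0.72)), (50, np.float64(0.632)), (55, np.float64(0.548)), (60, np.float64(0.425)), (65, np.float64(0.322))]
0.43 [239.1, 179.3, 12.0, 33.8]
[(25, np.float64(0.0)), (30, np.float64(0.0)), (35, np.float64(0.0)), (40, np.float64(0.0)), (45, np.float64(0.0)), (50, np.float64(0.0)), (55, np.float64(0.0)), (60, np.float64(0.0)), (65, np.float64(0.0))]
lower end [ 597.2 -120.4  102. ] panel y 55.69068841873275 front 95.01739419615629
[(0.81, [410.0, 263.0, 56.0, 32.0]), (0.59, [308.0, 260.0, 22.0, 38.0]), (0.51, [169.0, 149.0, 17.0, 13.0])]
[(0.64, [408.0, 265.0, 60.0, 32.0]), (0.56, [311.0, 260.0, 22.0, 42.0]), (0.19, [329.0, 371.0, 36.0, 40.0])]
head pred [[165.66313546 147.97513165]] low end px [[270.93369662 151.46074404]] [[174.08480119 171.38249666]]
```

View pics/fin.png

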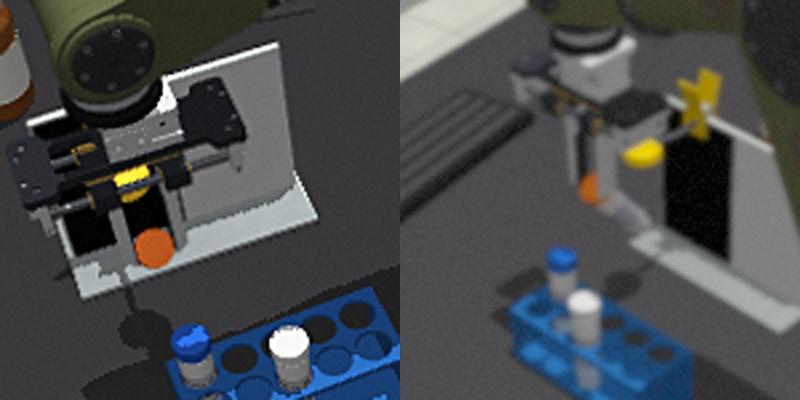

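The final picture shows the tube with its orange cap outward at (155,247). Its lower end is under the yellow head, which is at (640,153) in the side half. The lamp is still clipped on at (700,100), over the black half. The fit gives a lean of about 41–42°. I make a small centring shift, then hand in.

Call:
{"name": "arm_command", "arguments": {
  "steps": [
    [0, -2, 2, 0, 0],
    [0, -4, 4, 0, 0],
    [0, -4, 4, 0, 0],
    [0, -4, 4, 0, 0],
    [0, -4, 4, 0, 0],
    [0, -4, 4, 0, 0],
    [0, -4, 4, 0, 0]
  ]
}}

```text
clock: 21.82
eef_pos: [612.0, -49.5, 178.4]
eef_rot: [-3.142, -0.0, 1.421]
wrist_force: [-0.4, -0.2, -0.1]
finger_gap: 32.4
finger_force: 40.0
```

```bash
python3 fin.py | head -3; python3 -c "
from cell import job;print(job.sign_off())"
```

```text
[612.  -49.5 178.4] 39.99720522318967 [-0.4 -0.2 -0.1] 21.825
0.81 [260.2, 146.8, 30.7, 21.3]
[(25, np.float64(0.459)), (30, np.float64(0.561)), (35, np.float64(0.679)), (40, np.float64(0.703)), (45, np.float64(0.688)), (50, np.float64(0.602)), (55, np.float64(0.52)), (60, np.float64(0.416)), (65, np.float64(0.308))]
the job is handed in; nothing more can be done
None
```

I handed the job in at about 22 s: the lamp is clipped onto the panel's top edge over the black half with its head out front, and the orange-capped tube is held still under the head, leaning about 41–42° by my image fit rather than a full 45°.

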